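# Unstack power-supply parts into their foam nests

## Robot

A 6-joint arm with a two-finger parallel gripper is mounted at the origin on the work surface. World frame = base frame: x ahead of the robot, y to its left, z up, the work surface at z = 0. Lengths are in m, angles in rad, forces in N, time in s.
With the tool pointing down it reaches from about 0.3 to 0.75 m from the base axis. Payload 8.5 kg.
Tool frame: the origin (TCP) lies at the very end of the fingers, on their centre line; the grasp point (between the pads) lies 19 mm behind it; z points along the fingers, y is the line along which they close (so a half turn about z gives the same grasp; the last joint's range is limited). The gripper opens to 88 mm and grips with 3 to 60 N. Pads are 18 mm wide; open, the fingers measure 123 mm over their backs; the gripper's body (75 mm by 187 mm) begins 45 mm behind the grasp point.
Start: joints at [-1.522, 0.381, 1.297, -0, 1.464, -0.215], TCP at [0.143, -0.531, 0.239] pointing down, gripper open.
Joint ranges: [-3.11, 3.11], [-0.89, 2.33], [0.22, 2.48], [-1.42, 4.56], [0.17, 2.85], [-2.88, 2.88]. Speed limits (rad/s): [2.39, 2.39, 3.14, 3.14, 3.14, 3.14].

## Interface

Orientations are given as [roll, pitch, yaw] about the fixed x, y, z axes, in that order (R = Rz(yaw) Ry(pitch) Rx(roll)).
In Python, from station import arm, optics gives the robot as it stands.
- The arm moves only by the tool send_rows, never from a script. Its argument "moves" is a list of rows, each a list of 3 entries, a list of its own where there are three numbers: the shift along the tool's x, y, z scaled (see below), then the turn, a rotation vector about the tool's x, y, z scaled (see below), then the finger opening in mm, from 0 to 88.1. In form: [[[dx, dy, dz], [wx, wy, wz], jaw], ...]. A call has exactly 5 rows; each row is the pose to reach, as a shift and turn from the pose commanded when the call began, along the tool's axes at that moment; what a row does not reach only later rows make up. The controller multiplies each number of a shift by 400 mm and each number of a turn by 90 degrees. A row lasts 1/8 s, in which the tool goes at most 62.5 mm and 10.7 degrees, less where a joint would pass 70% of its speed; a pose out of reach is approached as far as the arm can. A call with a number of a shift or a turn outside -1 to 1 is refused whole. A call with a gripper value outside its range is refused whole. The fingers move at their own pace and stop on an object; "force" is the grip in N (left out, the last holds). Time passes only in rows, so rows that repeat a pose let the fingers close, or fill a call up. It gives the time, the measured TCP pose, the force, the opening and the grip force at its end, in the units of the state.
- arm.read_state(): the state, without advancing time (a new reading comes with each control period).
- optics.snapshot(name): name is "scene" or "top" or "wrist"; returns a dict with "frame" (480x640x3 uint8, blue, green, red), "fx", "fy", "cx", "cy" (pixels), "extrinsics" (4x4, takes a point from camera to world coordinates). Camera axes: x right, y down, z forward; pixel columns grow to the right and rows downward; lengths in m; the calibration is good to about 2 mm. A picture is of the moment at which its call begins. There is no depth.
- arm.job_done(): hands the job in; it is judged then, once.
The state is a dict: "time": time; "q": joint angles; "joint_vel": joint speeds; "tau": joint torques, N m; "ee_pos": TCP position; "tcp_rot": TCP orientation; "force": force on the tool from outside, world axes, zero at the start; "moment": the same for the moment, N m; "finger_gap": finger opening in m; "finger_force": force on a finger pad.
Only numpy, scipy, OpenCV 4.12 (cv2) and the standard library are available. Lean on these libraries where they do the work, as an engineer would, in place of code of your own. Each camera call takes 0.05 s, during which the arm holds its last target. There are 200 camera calls.

## Task

The parts of a dismantled power supply stand in a pile on the soldering bench. Take the pile apart from the top down, one part at a time, and set each part upright and flat in the recess of the foam nest that fits it (small round, large round, short rectangle, long rectangle), letting go of each before taking the next. Set the parts down, do not drop them or let them fall, and leave the solder reel and the flux tin where they are.

Things in the scene. Friction and masses are not known exactly. Their poses are not given: they have to be found in the camera images.
- capacitor: Upright capacitor can: black cylinder with a bare aluminium top, 28 mm diameter, 36 mm high, about 35 g. Top of the pile, standing on the transformer. Origin at the centre of its underside, z up along its axis.
- transformer: Round toroidal transformer: copper-coloured disc with a black centre, 46 mm diameter, 26 mm high, 0.16 to 0.25 kg, flat top and bottom. Second from the top, standing on the heat sink. Origin at the centre of its underside, z up along its axis.
- heatsink: Finned aluminium heat sink, 74 mm (its x) by 50 mm (its y) by 24 mm high, about 0.13 kg, fins upward and running along its x; the outermost fins make two flat side faces to grip across the 50 mm. Third from the top, lying on the case. Origin at the centre of its underside, z up.
- case: Closed grey plastic case, a flat box 118 mm (its x) by 60 mm (its y) by 32 mm high, 0.15 to 0.31 kg, grip across the 60 mm. Bottom of the pile, standing on the bench. Origin at the centre of its underside, z up.
- nest_capacitor: Tile of dark foam fixed to the bench, 76 x 76 mm, 12 mm thick, with a round recess of 46 mm diameter (the small round one) in its middle, 4 mm deep (light grey floor 8 mm above the bench). It is the place of the capacitor. Origin at the centre of its underside, z up, so the recess floor's centre is 8 mm above the origin.
- nest_transformer: Tile of dark foam fixed to the bench, 94 x 94 mm, 12 mm thick, with a round recess of 64 mm diameter (the large round one) in its middle, 4 mm deep (light grey floor 8 mm above the bench). It is the place of the transformer. Origin at the centre of its underside, z up, so the recess floor's centre is 8 mm above the origin.
- nest_heatsink: Tile of dark foam fixed to the bench, 120 (its x) x 96 (its y) mm, 12 mm thick, with a rectangular recess of 92 mm (x) by 68 mm (y) (the short rectangle) in its middle, 4 mm deep (light grey floor 8 mm above the bench). It is the place of the heat sink. Origin at the centre of its underside, z up, so the recess floor's centre is 8 mm above the origin; the part lies with its long side along the nest's x, either way round.
- nest_case: Tile of dark foam fixed to the bench, 164 (its x) x 106 (its y) mm, 12 mm thick, with a rectangular recess of 136 mm (x) by 78 mm (y) (the long rectangle) in its middle, 4 mm deep (light grey floor 8 mm above the bench). It is the place of the plastic case. Origin at the centre of its underside, z up, so the recess floor's centre is 8 mm above the origin; the part lies with its long side along the nest's x, either way round.
- reel: Bystander: upright loose reel of solder, white flanges, 46 mm diameter, 38 mm high, 0.15 kg. Origin at the centre of its underside. Leave it where it is.
- tin: Bystander: small loose round metal tin of flux with a brass-coloured lid, 41 mm diameter, 25 mm high, 60 g. Origin at the centre of its underside. Leave it where it is.
Not all that is in view belongs to the job. What is shaped like the transformer but blue or turquoise is not meant.

How it is judged:
By the outcome, as a careful person would: the job done as asked, in the order asked, and still so for the second after the job is handed in, with the robot touching nothing.
It also fails if it takes over 128 s, if anything falls off the work surface, if the arm or the gripper's body presses on something with over 40 N, if the wrist force passes 120 N, or if a joint passes its speed limit or range.

## Working session

There is one attempt and no reset: what is moved stays moved. The work goes in short steps, Python scripts to look and compute and a tool call to move; the robot and the scene stay as the last step left them, time stands still between calls to the robot, and variables do not carry over. Pictures are saved under pics/ and viewed, at most 14 in all, crops included, and the job is handed in when it is done.

Besides the shell and the picture viewer there is one more tool, called after "Call:" as name([rows], argument=value, ...), one row to a line, values as JSON. send_rows: Moves the arm, as the interface text tells. Its arguments: {"type":"object","properties":{"moves":{"type":"array","items":{"type":"array"}},"force":{"type":"number"}},"required":["moves"]}

```bash
ls; mkdir -p pics
python3 - <<'E'
from station import arm, optics
import cv2,numpy as np
for n in ["scene","top"]:
    s=optics.snapshot(n); cv2.imwrite(f"pics/{n}0.png",s["frame"]); print(n,s["fx"],s["fy"],s["cx"],s["cy"]);print(np.round(s["extrinsics"],4))
print(arm.read_state())
E
```

```text
pics
scene 523.3268717611837 523.3268717611837 315.6086052083122 248.44456743695335
[[-0.2364  0.6646 -0.7088  1.1837]
 [ 0.9716  0.169  -0.1656  0.1325]
 [ 0.0097 -0.7278 -0.6857  0.6829]
 [ 0.      0.      0.      1.    ]]
top 578.1099461178458 578.1099461178458 323.592678085081 237.8850702895809
[[-0.0258 -0.9946  0.1008  0.4447]
 [-0.9996  0.0247 -0.0125  0.0063]
 [ 0.0099 -0.1011 -0.9948  1.1005]
 [ 0.      0.      0.      1.    ]]
{'time': 0.1, 'q': array([-1.52231973e+00,  3.81120763e-01,  1.29815006e+00,  6.87019464e-06,
        1.46357873e+00, -2.15301409e-01]), 'joint_vel': array([ 0.00050377, -0.00208721, -0.00317585,  0.00105103, -0.0015733 ,
        0.00153063]), 'tau': array([ 5.00863680e-03, -4.38654435e+01, -2.24911147e+01,  7.16054533e-02,
        3.42333026e-02, -6.00256203e-05]), 'ee_pos': array([ 0.14338799, -0.53072837,  0.2382155 ]), 'tcp_rot': array([-3.14036623e+00, -2.75198532e-04,  2.63777100e-01]), 'force': array([ 0.30274989, -0.24629565,  0.24718377]), 'moment': array([-0.01104064, -0.03135064,  0.01027434]), 'finger_force': 0.0, 'finger_gap': 0.08818746899366924}
```

View pics/scene0.png

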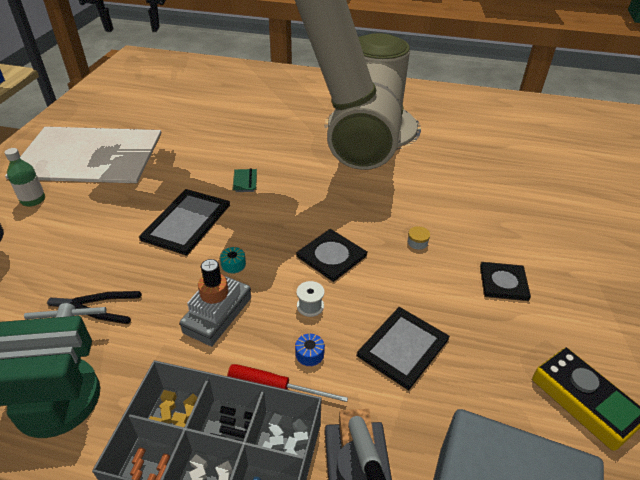

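View pics/top0.png

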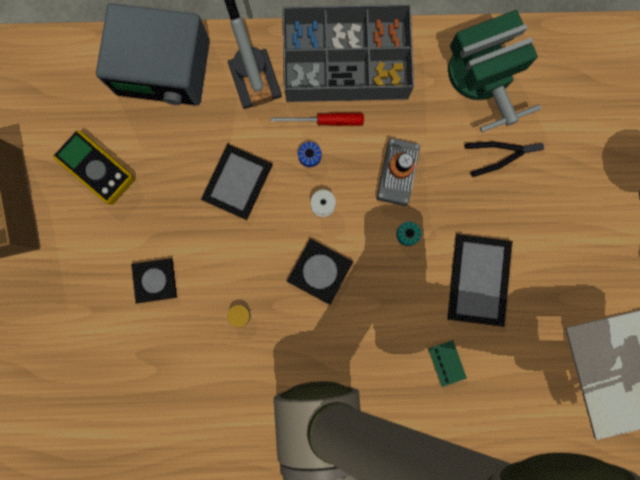

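The scene holds these candidates, in top-view pixels:
- **Capacitor:** the black can with the bare top at (404,161), on the pile.
- **Toroids:** copper one at (401,166) in the pile (wanted); blue at (310,153) and turquoise at (409,233) (both decoys).
- **Round bystanders:** the reel at (322,203) and the tin at (238,315).
- **Nests:** small round (154,280), large round (320,271), short rectangle (237,181), long rectangle (480,279).

Next I measure and check a close crop.

```bash
cat > h.py <<'E'
from station import arm, optics
import cv2, numpy as np
from scipy.spatial.transform import Rotation as R
def snap(n): return optics.snapshot(n)
def ray(s,uv,z):
    uv=np.atleast_2d(np.asarray(uv,float)); E=np.array(s["extrinsics"])
    d=np.c_[(uv[:,0]-s["cx"])/s["fx"],(uv[:,1]-s["cy"])/s["fy"],np.ones(len(uv))]@E[:3,:3].T
    return E[:3,3]+d*((z-E[2,3])/d[:,2])[:,None]
def proj(s,p):
    E=np.array(s["extrinsics"]); c=(np.atleast_2d(p)-E[:3,3])@E[:3,:3]
    return np.c_[c[:,0]/c[:,2]*s["fx"]+s["cx"],c[:,1]/c[:,2]*s["fy"]+s["cy"]]
def rect(s,cnt,z):
    """min-area rectangle of a contour cast on plane z: centre, long, short (mm), long-axis angle deg"""
    w=ray(s,cnt.reshape(-1,2),z)[:,:2]*1000
    (c,(a,b),t)=cv2.minAreaRect(w.astype(np.float32))
    if b>a: a,b,t=b,a,t+90
    return np.round(c,1),round(a,1),round(b,1),round((t+90)%180-90,1)
def go(x,y,z,yaw):
    """numbers (tool axes, scaled) from the measured pose to a pointing-down pose with this yaw (deg)"""
    st=arm.read_state(); T=R.from_euler("xyz",st["tcp_rot"])
    d=T.inv().apply(np.array([x,y,z])-st["ee_pos"])/0.4
    r=(T.inv()*R.from_euler("xyz",[np.pi,0,np.radians(yaw)])).as_rotvec()/(np.pi/2)
    print("shift",np.round(d,4),"turn",np.round(r,4))
E
python3 - <<'E'
from h import *
for n in ["top","scene"]:
    s=snap(n); f=s["frame"]; hsv=cv2.cvtColor(f,cv2.COLOR_BGR2HSV)
    m=(f.max(2)<50).astype(np.uint8)
    for c in cv2.findContours(m,cv2.RETR_EXTERNAL,cv2.CHAIN_APPROX_NONE)[0]:
        if cv2.contourArea(c)>700: print(n,c.reshape(-1,2).mean(0).round(),*rect(s,c,0.012))
    if n=="top":
        cv2.imwrite("pics/crop.png",cv2.resize(f[110:260,280:440],None,fx=5,fy=5,interpolation=cv2.INTER_CUBIC)[:600])
        print("cap",ray(s,(404,161),.118)[0]); print("reel",ray(s,(322,203),.038)[0],"tin",ray(s,(238,315),.025)[0])
E
```

```text
top [566. 470.] [ 124.3 -441.3] 247.3 44.1 88.3
top [316. 391.] [273.5  15.2] 135.0 29.9 -86.3
top [154. 280.] [483.4 312.7] 75.2 72.7 -83.2
top [320. 271.] [492.8   1.6] 91.6 90.6 60.3
top [479. 280.] [ 468.7 -299.4] 161.8 106.8 -8.7
top [237. 181.] [667.9 155.7] 117.7 94.7 -25.6
top [ 91. 165.] [705.4 433.2] 133.6 59.6 48.1
top [348.  94.] [835.2 -63.4] 243.4 21.2 -89.9
top [482.  67.] [ 875.4 -337.4] 165.1 121.2 76.7
top [170.  78.] [872.7 285.2] 224.8 142.5 -59.7
top [374.  21.] [ 971.2 -106. ] 161.8 80.7 89.9
cap [ 0.67479446 -0.148869    0.118     ]
reel [ 0.61761601 -0.00572113  0.038     ] tin [0.41485368 0.15418876 0.025     ]
scene [132. 422.] [ 879.7 -190.6] 164.5 32.0 -0.1
scene [599. 396.] [682.1 433.9] 137.1 63.7 48.1
scene [ 59. 391.] [ 852.4 -319.7] 171.5 149.7 -19.8
scene [403. 348.] [671.3 155.7] 125.4 96.8 -25.7
scene [504. 281.] [488.1 312.1] 84.6 77.5 6.6
scene [331. 254.] [496.5   1.6] 99.9 99.6 -30.0
scene [185. 222.] [ 472.3 -298.3] 172.3 112.7 -8.5
scene [362. 138.] [ 88.1 -14. ] 223.8 143.1 9.2
scene [82. 15.] [ -480.8 -1096.3] 383.0 157.0 38.8
scene [31. 50.] [ -208.7 -1132.5] 897.6 158.1 34.5
```

View pics/crop.png

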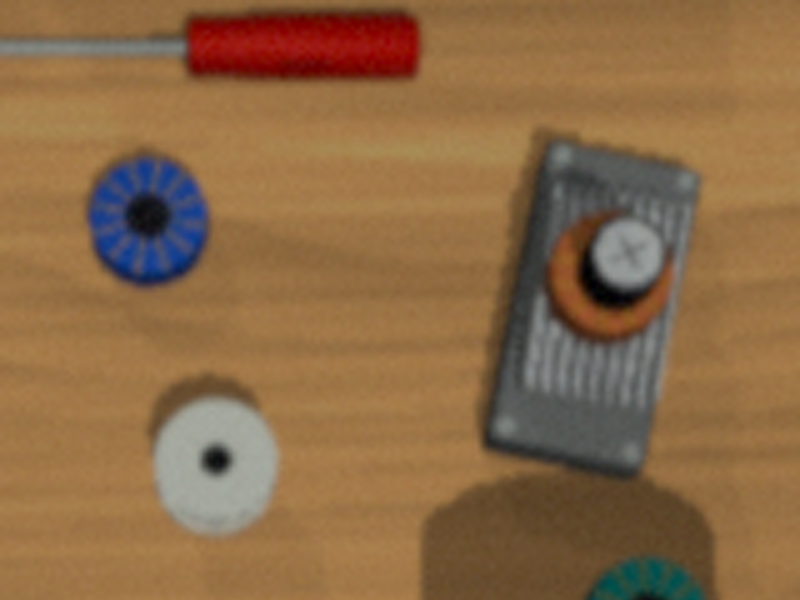

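The crop shows the pile: the bare-topped black can at about (405.6,161.4) on the copper toroid at (402,165). The blue toroid sits well apart. The choice is confirmed, so I move above the pile.

Run:
```python
from h import *
s=snap("top")
c=np.array([[545,140],[698,180],[640,472],[488,440]])/5+[280,110]
print("case",rect(s,c,.032)); print("cap",ray(s,(405.6,161.4),.118),"tr",ray(s,(402,165),.082))
go(.672,-.152,.24,-11)
```

```text
case (array([ 676. , -151.2]), 117.2, 59.7, -13.4)
cap [[ 0.67402287 -0.15161875  0.118     ]] tr [[ 0.67599203 -0.1506651   0.082     ]]
shift [ 1.5228 -0.5698 -0.0033] turn [-0.0004  0.      0.2901]
```

Call:
send_rows([
  [[0.15,-0.05,0],[0,0,0.05],88],
  [[0.3,-0.11,0],[0,0,0.1],88],
  [[0.45,-0.17,0],[0,0,0.15],88],
  [[0.57,-0.21,0],[0,0,0.2],88],
  [[0.7,-0.26,0],[0,0,0.29],88],
])

```text
time: 0.88
ee_pos: [0.388, -0.3563, 0.2388]
tcp_rot: [3.141, -0.0, -0.196]
force: [-0.6, -0.2, 1.1]
finger_gap: 0.0886
finger_force: 0.0
```

```bash
python3 -c "
from h import *
go(.672,-.152,.24,-13)"
```

```text
shift [ 0.5972 -0.639  -0.0031] turn [ 0.0001 -0.0001  0.0199]
```

Call:
send_rows([
  [[0.1,-0.11,0],[0,0,0.02],88],
  [[0.2,-0.215,0],[0,0,0.02],88],
  [[0.3,-0.32,0],[0,0,0.02],88],
  [[0.4,-0.43,0],[0,0,0.02],88],
  [[0.48,-0.52,0],[0,0,0.02],88],
])

```text
time: 1.5
ee_pos: [0.6163, -0.1882, 0.2385]
tcp_rot: [-3.141, 0.0, -0.222]
force: [0.7, -1.1, -0.1]
finger_gap: 0.0878
finger_force: 0.0
```

```bash
python3 -c "
from h import *
go(.672,-.152,.24,-13)"
```

```text
shift [ 0.116  -0.119  -0.0038] turn [-0.0001  0.0002  0.003 ]
```

Call:
send_rows([
  [[0.05,-0.05,0],[0,0,0.003],88],
  [[0.09,-0.09,0],[0,0,0.003],88],
  [[0.1,-0.1,0],[0,0,0.003],88],
  [[0.1,-0.1,0],[0,0,0.003],88],
  [[0.1,-0.1,0],[0,0,0.003],88],
])

```text
time: 2.12
ee_pos: [0.662, -0.1604, 0.2389]
tcp_rot: [3.141, 0.0, -0.229]
force: [0.9, -0.2, 0.5]
finger_gap: 0.0876
finger_force: 0.0
```

Run:
```python
from h import *
s=snap("wrist"); cv2.imwrite("pics/w1.png",s["frame"]); print(np.round(s["extrinsics"],3),s["fx"])
print(proj(s,[[.674,-.1516,.118]]))
go(.674,-.1516,.24,-13)
```

```text
[[-0.227 -0.927 -0.3    0.739]
 [-0.974  0.216  0.071 -0.179]
 [-0.001  0.308 -0.951  0.384]
 [ 0.     0.     0.     1.   ]] 403.60838938413855
[[293.79788673 219.63398339]]
shift [ 0.0241 -0.0283 -0.0024] turn [ 0.0001 -0.0001 -0.0012]
```

View pics/w1.png

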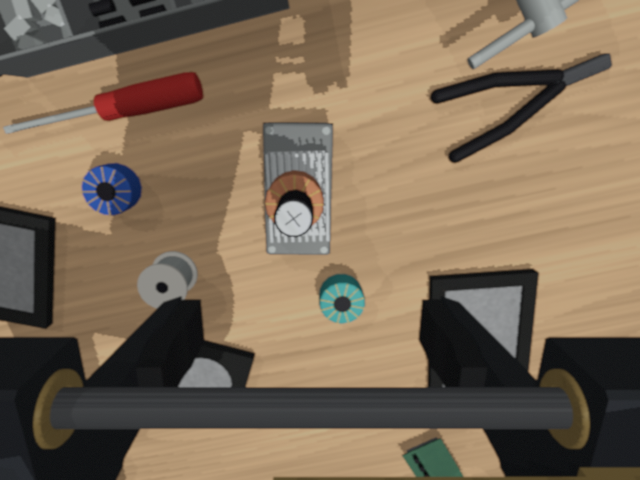

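The wrist view shows the can top at (294,217), where (294,220) was predicted, so the estimate agrees to within 2 mm. The case is aligned with the tool. I move over the can and descend.

Call:
send_rows([
  [[0.026,-0.028,0],[0,0,0],88],
  [[0.026,-0.028,0.1],[0,0,0],88],
  [[0.026,-0.028,0.2],[0,0,0],88],
  [[0.026,-0.028,0.29],[0,0,0],88],
  [[0.026,-0.028,0.33],[0,0,0],88],
])

```text
time: 2.8
ee_pos: [0.6743, -0.1514, 0.105]
tcp_rot: [-3.141, 0.003, -0.229]
force: [0.6, -0.3, 0.5]
finger_gap: 0.0878
finger_force: 0.0
```

```bash
python3 -c "
from h import *
go(.675,-.1516,.090,-13)"
```

```text
shift [0.0018 0.     0.0376] turn [-0.0003  0.0018 -0.001 ]
```

Call:
send_rows([
  [[0.001,0,0.03],[0,0,0],88],
  [[0.001,0,0.04],[0,0,0],88],
  [[0.001,0,0.04],[0,0,0],60],
  [[0.001,0,0.04],[0,0,0],40],
  [[0.001,0,0.04],[0,0,0],20],
], force=15)

```text
time: 3.42
ee_pos: [0.6758, -0.1514, 0.0913]
tcp_rot: [3.141, -0.001, -0.228]
force: [0.3, 0.9, 0.4]
finger_gap: 0.0599
finger_force: 0.0
```

Call:
send_rows([
  [[0,0,0],[0,0,0],20],
  [[0,0,0],[0,0,0],20],
  [[0,0,0],[0,0,0],20],
  [[0,0,0],[0,0,0],20],
  [[0,0,0],[0,0,0],20],
])

```text
time: 4.05
ee_pos: [0.6756, -0.1513, 0.0908]
tcp_rot: [3.142, -0.0, -0.228]
force: [0.2, -0.9, -0.0]
finger_gap: 0.0273
finger_force: 15.0
```

Call:
send_rows([
  [[0,0,-0.03],[0,0,0],20],
  [[0,0,-0.09],[0,0,0],20],
  [[0,0,-0.16],[0,0,0],20],
  [[0,0,-0.23],[0,0,0],20],
  [[0,0,-0.26],[0,0,0],20],
])

```text
time: 4.68
ee_pos: [0.676, -0.1514, 0.1972]
tcp_rot: [3.141, -0.003, -0.228]
force: [0.3, 0.7, -0.6]
finger_gap: 0.0274
finger_force: 15.0
```

```bash
python3 -c "
from h import *
print(arm.read_state()['finger_gap']);go(.485,.312,.195,-13);go(.485,.312,.195,7)"
```

```text
0.02739362711989611
shift [-0.727  -1.0208  0.0026] turn [ 0.0003 -0.0021 -0.0006]
shift [-0.727  -1.0208  0.0026] turn [ 0.0007 -0.0021 -0.2228]
```

Call:
send_rows([
  [[-0.04,-0.06,0],[0,0,0],20],
  [[-0.11,-0.16,0],[0,0,0],20],
  [[-0.19,-0.26,0],[0,0,0],20],
  [[-0.26,-0.37,0],[0,0,0],20],
  [[-0.34,-0.48,0],[0,0,0],20],
])

```text
time: 5.3
ee_pos: [0.5856, 0.0678, 0.1945]
tcp_rot: [3.142, 0.001, -0.228]
force: [0.3, 1.0, -0.6]
finger_gap: 0.0273
finger_force: 15.0
```

Call:
send_rows([
  [[-0.07,-0.1,0],[0,0,0],20],
  [[-0.15,-0.2,0],[0,0,0],20],
  [[-0.23,-0.32,0],[0,0,0],20],
  [[-0.3,-0.42,0],[0,0,0],20],
  [[-0.34,-0.48,0],[0,0,0],20],
])

```text
time: 5.92
ee_pos: [0.496, 0.2861, 0.1946]
tcp_rot: [3.141, 0.001, -0.226]
force: [0.5, -1.1, -0.8]
finger_gap: 0.0274
finger_force: 15.0
```

```bash
python3 -c "
from h import *
print(arm.read_state()['finger_gap']);go(.485,.312,.017,-13)"
```

```text
0.027435741330748067
shift [-0.041  -0.0569  0.444 ] turn [0.0001 0.0005 0.0005]
```

Call:
send_rows([
  [[-0.03,-0.04,0.03],[0,0,0],20],
  [[-0.041,-0.058,0.11],[0,0,0],20],
  [[-0.041,-0.058,0.2],[0,0,0],20],
  [[-0.041,-0.058,0.29],[0,0,0],20],
  [[-0.041,-0.058,0.33],[0,0,0],20],
])

```text
time: 6.55
ee_pos: [0.4858, 0.3098, 0.0603]
tcp_rot: [3.139, 0.003, -0.229]
force: [0.0, 0.7, -1.1]
finger_gap: 0.0277
finger_force: 15.0
```

```bash
python3 -c "
from h import *
s=snap('top');cv2.imwrite('pics/t2.png',cv2.resize(s['frame'][220:340,80:240],None,fx=4,fy=4));cv2.imwrite('pics/w2.png',snap('wrist')['frame'])
go(.485,.312,.017,-13)"
```

```text
shift [-0.0036 -0.0045  0.1105] turn [ 0.0012  0.0017 -0.001 ]
```

View pics/w2.png

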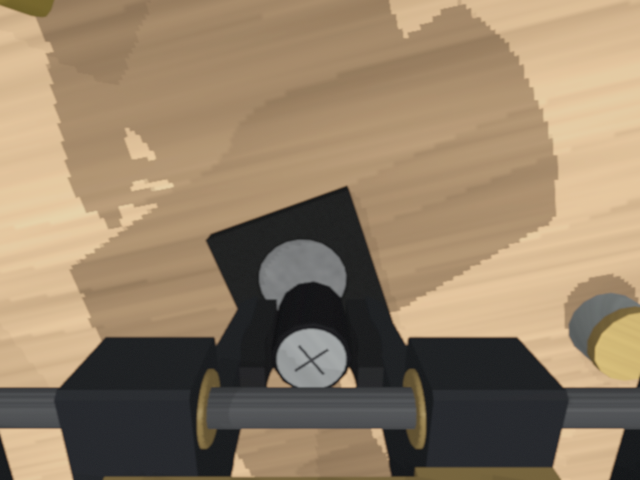

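The can hangs over the small recess, whose centre is at (303,278). I lower it.

Call:
send_rows([
  [[-0.003,-0.004,0.03],[0,0,0],20],
  [[-0.003,-0.004,0.06],[0,0,0],20],
  [[-0.003,-0.004,0.08],[0,0,0],20],
  [[-0.003,-0.004,0.095],[0,0,0],20],
  [[-0.003,-0.004,0.1],[0,0,0],20],
])

```text
time: 7.28
ee_pos: [0.4858, 0.3123, 0.0224]
tcp_rot: [3.141, 0.0, -0.228]
force: [-0.1, 0.4, -0.1]
finger_gap: 0.0275
finger_force: 15.0
```

```bash
python3 -c "
from h import *
go(.485,.312,.017,-13)"
```

```text
shift [-0.0019  0.0012  0.0136] turn [ 0.0001  0.0002 -0.0006]
```

Call:
send_rows([
  [[0,0,0.004],[0,0,0],20],
  [[0,0,0.008],[0,0,0],20],
  [[0,0,0.012],[0,0,0],20],
  [[0,0,0.014],[0,0,0],20],
  [[0,0,0.014],[0,0,0],20],
])

```text
time: 7.9
ee_pos: [0.4859, 0.3123, 0.0171]
tcp_rot: [3.142, 0.0, -0.228]
force: [0.6, -0.3, -0.2]
finger_gap: 0.0273
finger_force: 15.0
```

Call:
send_rows([
  [[0,0,0.001],[0,0,0],20],
  [[0,0,0.002],[0,0,0],20],
  [[0,0,0.002],[0,0,0],20],
  [[0,0,0.003],[0,0,0],20],
  [[0,0,0.003],[0,0,0],20],
])

```text
time: 8.52
ee_pos: [0.486, 0.3124, 0.0167]
tcp_rot: [-3.141, -0.001, -0.228]
force: [-2.3, -1.3, 8.3]
finger_gap: 0.0273
finger_force: 15.0
```

Call:
send_rows([
  [[0,0,-0.0005],[0,0,0],30],
  [[0,0,-0.0005],[0,0,0],36],
  [[0,0,-0.0005],[0,0,0],42],
  [[0,0,-0.0005],[0,0,0],48],
  [[0,0,-0.0005],[0,0,0],48],
])

```text
time: 9.15
ee_pos: [0.4859, 0.3123, 0.0161]
tcp_rot: [3.142, 0.0, -0.228]
force: [-0.1, 0.5, -0.4]
finger_gap: 0.048
finger_force: 0.0
```

Call:
send_rows([
  [[0,0,-0.03],[0,0,0],48],
  [[0,0,-0.1],[0,0,0],48],
  [[0,0,-0.2],[0,0,0],48],
  [[0,0,-0.3],[0,0,0],60],
  [[0,0,-0.4],[0,0,0],88],
])

```text
time: 9.78
ee_pos: [0.4857, 0.3123, 0.1784]
tcp_rot: [-3.141, -0.001, -0.228]
force: [-0.0, 0.6, 0.3]
finger_gap: 0.0656
finger_force: 0.0
```

Run:
```python
from h import *
print(arm.read_state()['finger_gap'])
s=snap("top"); f=s["frame"]; hsv=cv2.cvtColor(f,cv2.COLOR_BGR2HSV)
m=cv2.inRange(hsv,(4,140,60),(14,255,255)); m[:100]=0; m[260:]=0;m[:,:370]=0;m[:,440:]=0
c=max(cv2.findContours(m,0,1)[0],key=cv2.contourArea); print(cv2.contourArea(c),cv2.minEnclosingCircle(c))
u,r=cv2.minEnclosingCircle(c); print(ray(s,u,.082))
cv2.imwrite("pics/t3.png",np.hstack([cv2.resize(f[230:330,104:204],(400,400)),cv2.resize(f[115:215,350:450],(400,400))]))
p=ray(s,u,.082)[0]; go(p[0],p[1],.20,-13)
```

```text
0.06561779978752927
436.5 ((401.10345458984375, 164.62069702148438), 12.762491226196289)
[[ 0.6767234  -0.14908003  0.082     ]]
shift [ 0.7222  1.0185 -0.0401] turn [-0.0035 -0.0052 -0.0005]
```

View pics/t3.png

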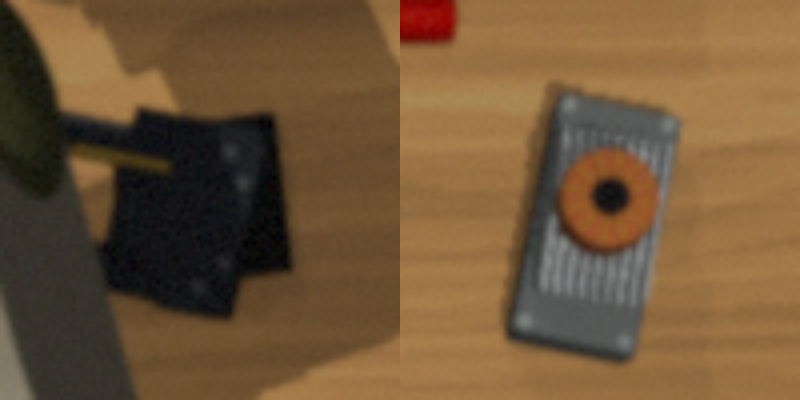

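The right half shows the copper toroid clear on the heat sink at about (402,165), centred near (0.677,-0.150). The gripper hides the capacitor nest, so I'll check that one later. I go back to the pile.

Call:
send_rows([
  [[0.05,0.07,-0.03],[0,0,0],88],
  [[0.13,0.18,-0.05],[0,0,0],88],
  [[0.21,0.3,-0.05],[0,0,0],88],
  [[0.29,0.41,-0.05],[0,0,0],88],
  [[0.37,0.52,-0.05],[0,0,0],88],
])

```text
time: 10.45
ee_pos: [0.5835, 0.0746, 0.197]
tcp_rot: [-3.141, -0.001, -0.228]
force: [-0.4, 0.4, -0.0]
finger_gap: 0.0876
finger_force: 0.0
```

Call:
send_rows([
  [[0.08,0.11,0],[0,0,0],88],
  [[0.16,0.23,0],[0,0,0],88],
  [[0.24,0.34,0],[0,0,0],88],
  [[0.3,0.43,0],[0,0,0],88],
  [[0.33,0.465,0],[0,0,0],88],
])

```text
time: 11.08
ee_pos: [0.6698, -0.1373, 0.1964]
tcp_rot: [3.141, -0.0, -0.23]
force: [-0.5, 0.4, 0.1]
finger_gap: 0.0878
finger_force: 0.0
```

Run:
```python
from h import *
s=snap("wrist"); f=s["frame"]; hsv=cv2.cvtColor(f,cv2.COLOR_BGR2HSV)
cv2.imwrite("pics/w4.png",f)
print(proj(s,[.6765,-.15,.082]))
m=cv2.inRange(hsv,(4,100,60),(16,255,255));
p=proj(s,[.6765,-.15,.082])[0].astype(int); k=np.zeros_like(m); k[p[1]-60:p[1]+60,p[0]-60:p[0]+60]=255; m&=k
c=max(cv2.findContours(m,0,1)[0],key=cv2.contourArea); print(cv2.boundingRect(c), cv2.minEnclosingCircle(c))
s=snap("top"); f=s["frame"]
cv2.imwrite("pics/t4.png",cv2.resize(f[230:330,104:204],(400,400)))
go(.6765,-.150,.063,-13)
```

```text
[[326.68948508 222.63655097]]
(295, 182, 66, 68) ((328.76153564453125, 216.0813446044922), 34.28838348388672)
shift [0.0238 0.0288 0.3328] turn [ 0.0002 -0.0002 -0.0021]
```

View pics/w4.png

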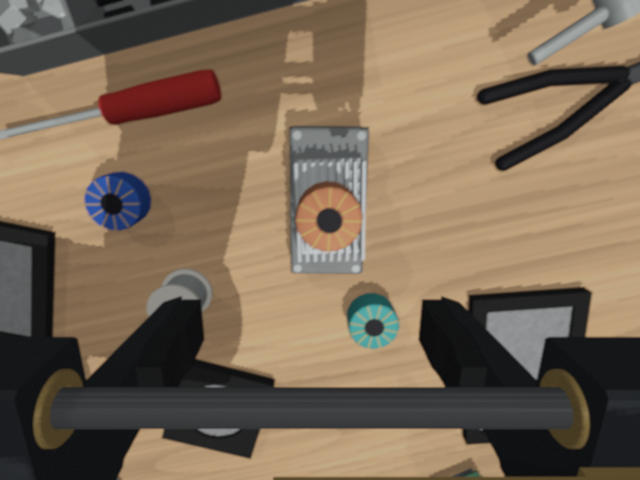

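View pics/t4.png

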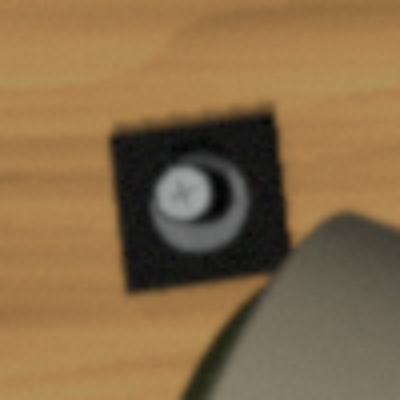

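The can stands in the small round recess, top at (182,194) in the crop with the tile centre at (200,200) and the offset from perspective. The copper toroid is at (329,221) in the wrist view, where (327,223) was predicted.

Call:
send_rows([
  [[0.024,0.031,0.0],[0,0,0],88],
  [[0.024,0.031,0.09],[0,0,0],88],
  [[0.024,0.031,0.19],[0,0,0],88],
  [[0.024,0.031,0.26],[0,0,0],88],
  [[0.024,0.031,0.29],[0,0,0],88],
])

```text
time: 11.8
ee_pos: [0.6758, -0.1484, 0.0789]
tcp_rot: [-3.141, 0.002, -0.227]
force: [0.3, 0.8, 0.2]
finger_gap: 0.0883
finger_force: 0.0
```

```bash
python3 -c "
from h import *
go(.6765,-.151,.063,-13)"
```

```text
shift [0.0032 0.0059 0.0399] turn [-0.0002  0.0013 -0.0001]
```

Call:
send_rows([
  [[0.003,0.005,0.025],[0,0,0],88],
  [[0.003,0.005,0.04],[0,0,0],88],
  [[0.003,0.005,0.04],[0,0,0],70],
  [[0.003,0.005,0.04],[0,0,0],58],
  [[0.003,0.005,0.04],[0,0,0],50],
], force=30)

```text
time: 12.42
ee_pos: [0.6771, -0.1512, 0.0647]
tcp_rot: [3.141, -0.001, -0.228]
force: [1.0, 0.1, 0.4]
finger_gap: 0.0602
finger_force: 0.0
```

Call:
send_rows([
  [[0,0,0],[0,0,0],48],
  [[0,0,0],[0,0,0],46],
  [[0,0,0],[0,0,0],42],
  [[0,0,0],[0,0,0],38],
  [[0,0,0],[0,0,0],38],
])

```text
time: 13.05
ee_pos: [0.677, -0.151, 0.0643]
tcp_rot: [-3.141, -0.0, -0.228]
force: [-0.1, 2.1, 1.4]
finger_gap: 0.0452
finger_force: 30.0
```

Call:
send_rows([
  [[0,0,-0.02],[0,0,0],38],
  [[0,0,-0.07],[0,0,0],38],
  [[0,0,-0.14],[0,0,0],38],
  [[0,0,-0.2],[0,0,0],38],
  [[0,0,-0.22],[0,0,0],38],
])

```text
time: 13.68
ee_pos: [0.6772, -0.1516, 0.1537]
tcp_rot: [3.141, -0.002, -0.228]
force: [0.2, 0.5, -3.3]
finger_gap: 0.0448
finger_force: 30.0
```

```bash
python3 -c "
from h import *
go(.494,.0016,.152,-13)"
```

```text
shift [-0.5327 -0.2696  0.0029] turn [ 0.0005 -0.0014 -0.0008]
```

Call:
send_rows([
  [[-0.04,-0.02,0],[0,0,0],38],
  [[-0.13,-0.065,0],[0,0,0],38],
  [[-0.23,-0.115,0],[0,0,0],38],
  [[-0.33,-0.165,0],[0,0,0],38],
  [[-0.43,-0.22,0],[0,0,0],38],
])

```text
time: 14.3
ee_pos: [0.5276, -0.0259, 0.1515]
tcp_rot: [3.141, 0.001, -0.228]
force: [-0.1, 1.0, -2.6]
finger_gap: 0.0449
finger_force: 30.0
```

```bash
python3 -c "
from h import *
go(.494,.0016,.016,-13)"
```

```text
shift [-0.097  -0.048   0.3389] turn [ 0.0001  0.0008 -0.0009]
```

Call:
send_rows([
  [[-0.06,-0.03,0],[0,0,0],38],
  [[-0.098,-0.048,0.05],[0,0,0],38],
  [[-0.1,-0.049,0.13],[0,0,0],38],
  [[-0.1,-0.049,0.21],[0,0,0],38],
  [[-0.1,-0.049,0.25],[0,0,0],38],
])

```text
time: 14.92
ee_pos: [0.4937, 0.0016, 0.0503]
tcp_rot: [3.141, 0.003, -0.228]
force: [0.3, 0.6, -2.1]
finger_gap: 0.0448
finger_force: 30.0
```

Call:
send_rows([
  [[0,0,0.02],[0,0,0],38],
  [[0,0,0.04],[0,0,0],38],
  [[0,0,0.06],[0,0,0],38],
  [[0,0,0.07],[0,0,0],38],
  [[0,0,0.07],[0,0,0],38],
])

```text
time: 15.55
ee_pos: [0.4947, 0.0015, 0.0241]
tcp_rot: [3.142, 0.0, -0.228]
force: [-0.3, 0.2, -1.5]
finger_gap: 0.045
finger_force: 30.0
```

```bash
python3 -c "
from h import *
s=snap('wrist')
m=(cv2.inRange(s['frame'],(60,60,60),(255,255,255)))
cv2.imwrite('pics/w5.png',s['frame'])
go(.494,.0016,.016,-13)"
```

```text
shift [-0.002   0.0001  0.0206] turn [ 0.     -0.0001 -0.0006]
```

View pics/w5.png

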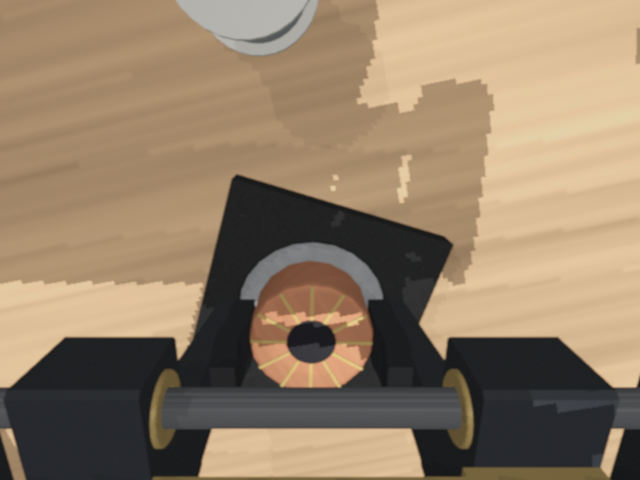

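The toroid at (311,340) is laterally centred over the grey recess, which runs from 241 to 383 px. I lower it until it touches.

Call:
send_rows([
  [[0,0,0.006],[0,0,0],38],
  [[0,0,0.012],[0,0,0],38],
  [[0,0,0.016],[0,0,0],38],
  [[0,0,0.018],[0,0,0],38],
  [[0,0,0.018],[0,0,0],38],
])

```text
time: 16.23
ee_pos: [0.4947, 0.0015, 0.0169]
tcp_rot: [-3.142, 0.0, -0.228]
force: [-0.0, 0.3, -1.2]
finger_gap: 0.045
finger_force: 30.0
```

Call:
send_rows([
  [[0,0,0.001],[0,0,0],38],
  [[0,0,0.001],[0,0,0],38],
  [[0,0,0.002],[0,0,0],38],
  [[0,0,0.002],[0,0,0],38],
  [[0,0,0.002],[0,0,0],38],
])

```text
time: 16.85
ee_pos: [0.4947, 0.0015, 0.0163]
tcp_rot: [3.142, -0.0, -0.228]
force: [-0.7, 0.2, 1.4]
finger_gap: 0.045
finger_force: 30.0
```

Call:
send_rows([
  [[0,0,0.001],[0,0,0],38],
  [[0,0,0.001],[0,0,0],38],
  [[0,0,0.001],[0,0,0],50],
  [[0,0,0.001],[0,0,0],56],
  [[0,0,0.001],[0,0,0],62],
])

```text
time: 17.48
ee_pos: [0.4947, 0.0015, 0.0157]
tcp_rot: [-3.142, 0.0, -0.228]
force: [-0.1, -0.2, -0.4]
finger_gap: 0.0617
finger_force: 0.0
```

Call:
send_rows([
  [[0,0,0],[0,0,0],64],
  [[0,0,-0.03],[0,0,0],66],
  [[0,0,-0.1],[0,0,0],66],
  [[0,0,-0.2],[0,0,0],66],
  [[0,0,-0.3],[0,0,0],88],
])

```text
time: 18.1
ee_pos: [0.4945, 0.0016, 0.1378]
tcp_rot: [-3.142, -0.0, -0.228]
force: [0.0, -0.2, 0.1]
finger_gap: 0.0737
finger_force: 0.0
```

Run:
```python
from h import *
print(arm.read_state()['finger_gap'])
s=snap("top"); f=s["frame"]
cv2.imwrite("pics/t6.png",cv2.resize(f[115:215,340:460],None,fx=5,fy=5,interpolation=cv2.INTER_CUBIC))
go(.675,-.151,.17,-13)
```

```text
0.07372818119826777
shift [ 0.5211  0.2701 -0.0641] turn [ 0.0001 -0.0056 -0.0004]
```

View pics/t6.png

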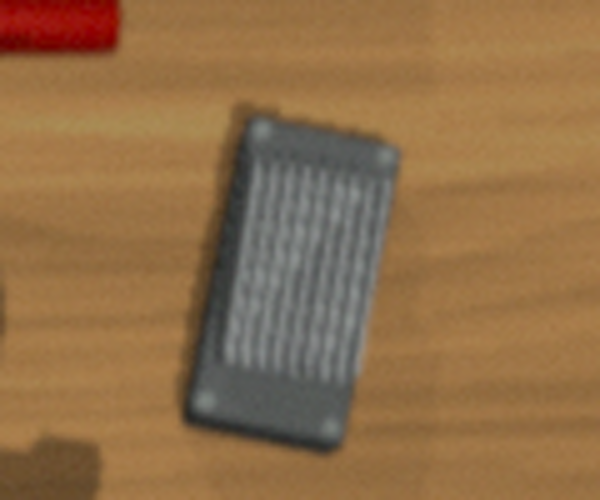

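The heat sink's finned area has crop corners (255,158), (392,180), (358,382) and (224,362), on the case. I compute its pose and move back.

Run:
```python
from h import *
s=snap("top")
c=np.array([[255,158],[392,180],[358,382],[224,362]])/5+[340,115]
print("hs",rect(s,c,.056))
c=np.array([[248,118],[400,150],[338,450],[188,420]])/5+[340,115]
print("case",rect(s,c,.032))
```

```text
hs (array([ 674.2, -153.7]), 77.5, 51.2, -10.6)
case (array([ 674.5, -152.1]), 118.2, 58.7, -13.1)
```

Call:
send_rows([
  [[0.04,0.02,-0.03],[0,0,0],88],
  [[0.12,0.06,-0.06],[0,0,0],88],
  [[0.22,0.11,-0.06],[0,0,0],88],
  [[0.32,0.165,-0.06],[0,0,0],88],
  [[0.41,0.21,-0.06],[0,0,0],88],
])

```text
time: 18.82
ee_pos: [0.6362, -0.1184, 0.1594]
tcp_rot: [-3.142, 0.001, -0.228]
force: [-0.5, 0.1, -1.0]
finger_gap: 0.0878
finger_force: 0.0
```

Call:
send_rows([
  [[0.06,0.03,0],[0,0,0],88],
  [[0.09,0.05,0],[0,0,0],88],
  [[0.1,0.05,0],[0,0,0],88],
  [[0.1,0.05,0],[0,0,0],88],
  [[0.1,0.05,0],[0,0,0],88],
])

```text
time: 19.45
ee_pos: [0.6696, -0.1453, 0.1599]
tcp_rot: [-3.141, 0.0, -0.227]
force: [-0.4, -0.5, 0.2]
finger_gap: 0.0879
finger_force: 0.0
```

Run:
```python
from h import *
s=snap("top"); f=s["frame"]; cv2.imwrite("pics/t7.png",f)
s=snap("wrist"); f=s["frame"]; cv2.imwrite("pics/w7.png",f)
c=ray(s,[[0,0]],.056)
go(.675,-.151,.039,-13)
```

```text
shift [0.0161 0.0105 0.3026] turn [-0.     -0.0001 -0.0003]
```

View pics/w7.png

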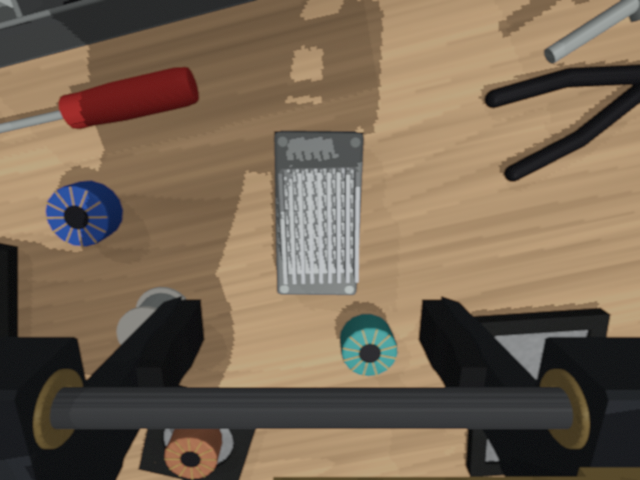

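The wrist view shows the heat sink from about (279,169) to (358,284), aligned with the tool to about 2°. The copper toroid sits in its recess at (190,450).

Run:
```python
from h import *
s=snap("wrist")
print(ray(s,[[282,169],[359,169],[278,284],[357,284],[318.7,226]],.056).round(4))
```

```text
[[ 0.7186 -0.1389  0.056 ]
 [ 0.708  -0.185   0.056 ]
 [ 0.6448 -0.1173  0.056 ]
 [ 0.6329 -0.1691  0.056 ]
 [ 0.6781 -0.1529  0.056 ]]
```

Call:
send_rows([
  [[0.015,0.012,0.0],[0,0,0],88],
  [[0.015,0.012,0.07],[0,0,0],88],
  [[0.015,0.012,0.15],[0,0,0],88],
  [[0.015,0.012,0.21],[0,0,0],88],
  [[0.015,0.012,0.23],[0,0,0],88],
])

```text
time: 20.23
ee_pos: [0.6743, -0.152, 0.0662]
tcp_rot: [-3.141, 0.002, -0.228]
force: [1.1, 0.4, 0.8]
finger_gap: 0.0883
finger_force: 0.0
```

```bash
python3 -c "
from h import *
go(.675,-.151,.0405,-13)"
```

```text
shift [ 0.0012 -0.0029  0.0643] turn [-0.0002  0.0015 -0.0007]
```

Call:
send_rows([
  [[0.003,0,0.03],[0,0,0],88],
  [[0.003,0,0.055],[0,0,0],88],
  [[0.003,0,0.064],[0,0,0],74],
  [[0.003,0,0.064],[0,0,0],62],
  [[0.003,0,0.064],[0,0,0],54],
], force=30)

```text
time: 20.85
ee_pos: [0.6761, -0.1523, 0.0427]
tcp_rot: [3.141, -0.001, -0.228]
force: [1.0, 0.2, 0.1]
finger_gap: 0.0603
finger_force: 0.0
```

Call:
send_rows([
  [[0,0,0],[0,0,0],52],
  [[0,0,0],[0,0,0],50],
  [[0,0,0],[0,0,0],46],
  [[0,0,0],[0,0,0],42],
  [[0,0,0],[0,0,0],42],
])

```text
time: 21.48
ee_pos: [0.676, -0.1523, 0.0425]
tcp_rot: [3.141, -0.001, -0.228]
force: [-1.9, -1.0, 3.5]
finger_gap: 0.0494
finger_force: 29.9
```

Call:
send_rows([
  [[0,0,-0.02],[0,0,0],42],
  [[0,0,-0.06],[0,0,0],42],
  [[0,0,-0.12],[0,0,0],42],
  [[0,0,-0.18],[0,0,0],42],
  [[0,0,-0.2],[0,0,0],42],
])

```text
time: 22.1
ee_pos: [0.6764, -0.1523, 0.1245]
tcp_rot: [3.141, -0.003, -0.228]
force: [0.7, -0.5, -1.3]
finger_gap: 0.0501
finger_force: 29.9
```

```bash
python3 -c "
from h import *
go(.668,.156,.12,-25.6)"
```

```text
shift [-0.1946 -0.7462  0.0103] turn [ 1.000e-04 -2.100e-03  1.394e-01]
```

Call:
send_rows([
  [[-0.02,-0.07,0],[0,0,0],42],
  [[-0.05,-0.19,0],[0,0,0.03],42],
  [[-0.08,-0.31,0],[0,0,0.06],42],
  [[-0.115,-0.44,0],[0,0,0.1],42],
  [[-0.145,-0.56,0],[0,0,0.139],42],
])

```text
time: 22.72
ee_pos: [0.6694, 0.081, 0.1219]
tcp_rot: [3.141, 0.001, -0.448]
force: [0.5, -0.2, -1.2]
finger_gap: 0.0495
finger_force: 29.9
```

```bash
python3 -c "
from h import *
go(.668,.156,.0185,-25.6)"
```

```text
shift [-0.0842 -0.1675  0.2584] turn [ 0.0001  0.0006 -0.0008]
```

Call:
send_rows([
  [[-0.05,-0.1,0],[0,0,0],42],
  [[-0.08,-0.155,0.02],[0,0,0],42],
  [[-0.084,-0.169,0.08],[0,0,0],42],
  [[-0.084,-0.169,0.15],[0,0,0],42],
  [[-0.084,-0.169,0.19],[0,0,0],42],
])

```text
time: 23.35
ee_pos: [0.6681, 0.154, 0.044]
tcp_rot: [3.14, 0.002, -0.447]
force: [-0.0, 0.2, -1.2]
finger_gap: 0.0498
finger_force: 29.9
```

Call:
send_rows([
  [[0,0,0.015],[0,0,0],42],
  [[0,0,0.025],[0,0,0],42],
  [[0,0,0.035],[0,0,0],42],
  [[0,0,0.04],[0,0,0],42],
  [[0,0,0.04],[0,0,0],42],
])

```text
time: 23.98
ee_pos: [0.6689, 0.1546, 0.0303]
tcp_rot: [-3.141, -0.0, -0.446]
force: [0.7, -0.8, -1.1]
finger_gap: 0.0497
finger_force: 29.9
```

```bash
python3 -c "
from h import *
s=snap('wrist')
cv2.imwrite('pics/w8.png',s['frame'])
go(.668,.156,.0185,-25.6)"
```

```text
shift [-0.0035 -0.0021  0.0297] turn [-0.0001 -0.0002  0.0004]
```

View pics/w8.png

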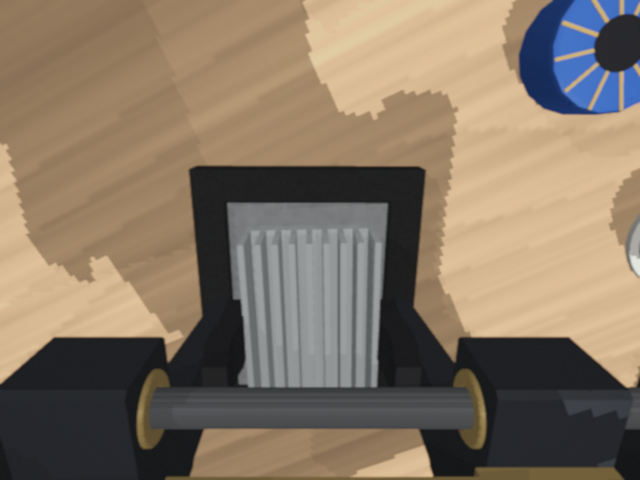

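The heat sink (fin ends 238–382 at row 235) lies squarely inside the recess outline (228–388, far edge at row 203). I lower it until it touches.

Call:
send_rows([
  [[-0.002,0,0.01],[0,0,0],42],
  [[-0.003,0,0.02],[0,0,0],42],
  [[-0.003,0,0.024],[0,0,0],42],
  [[-0.003,0,0.027],[0,0,0],42],
  [[-0.003,0,0.027],[0,0,0],42],
])

```text
time: 24.65
ee_pos: [0.6677, 0.1551, 0.0193]
tcp_rot: [3.142, 0.0, -0.446]
force: [-0.2, 0.3, -1.1]
finger_gap: 0.0496
finger_force: 29.9
```

Call:
send_rows([
  [[0,0,0.001],[0,0,0],42],
  [[0,0,0.001],[0,0,0],42],
  [[0,0,0.002],[0,0,0],42],
  [[0,0,0.002],[0,0,0],42],
  [[0,0,0.002],[0,0,0],42],
])

```text
time: 25.28
ee_pos: [0.6677, 0.1551, 0.0186]
tcp_rot: [-3.142, 0.0, -0.446]
force: [-0.3, -1.0, -0.8]
finger_gap: 0.0496
finger_force: 29.9
```

Call:
send_rows([
  [[0,0,0.001],[0,0,0],42],
  [[0,0,0.002],[0,0,0],42],
  [[0,0,0.002],[0,0,0],42],
  [[0,0,0.002],[0,0,0],42],
  [[0,0,0.002],[0,0,0],42],
])

```text
time: 25.9
ee_pos: [0.6678, 0.1551, 0.0185]
tcp_rot: [-3.141, -0.0, -0.446]
force: [-1.5, 0.2, 5.6]
finger_gap: 0.0499
finger_force: 29.9
```

Call:
send_rows([
  [[0,0,0],[0,0,0],54],
  [[0,0,0],[0,0,0],60],
  [[0,0,0],[0,0,0],66],
  [[0,0,0],[0,0,0],68],
  [[0,0,0],[0,0,0],68],
])

```text
time: 26.52
ee_pos: [0.6677, 0.1551, 0.0177]
tcp_rot: [-3.142, -0.0, -0.446]
force: [-0.2, -0.4, -0.1]
finger_gap: 0.0682
finger_force: 0.0
```

Call:
send_rows([
  [[0,0,-0.03],[0,0,0],68],
  [[0,0,-0.1],[0,0,0],68],
  [[0,0,-0.2],[0,0,0],68],
  [[0,0,-0.28],[0,0,0],88],
  [[0,0,-0.3],[0,0,0],88],
])

```text
time: 27.15
ee_pos: [0.6685, 0.1552, 0.1407]
tcp_rot: [-3.139, -0.004, -0.446]
force: [-0.6, -0.5, 0.0]
finger_gap: 0.0858
finger_force: 0.0
```

```bash
python3 -c "
from h import *
s=snap('top')
f=s['frame'];cv2.imwrite('pics/t9.png',cv2.resize(f[115:215,340:460],None,fx=5,fy=5,interpolation=cv2.INTER_CUBIC))
go(.675,-.152,.12,-13)"
```

```text
shift [0.3465 0.6856 0.05  ] turn [-0.0008 -0.002  -0.1396]
```

View pics/t9.png

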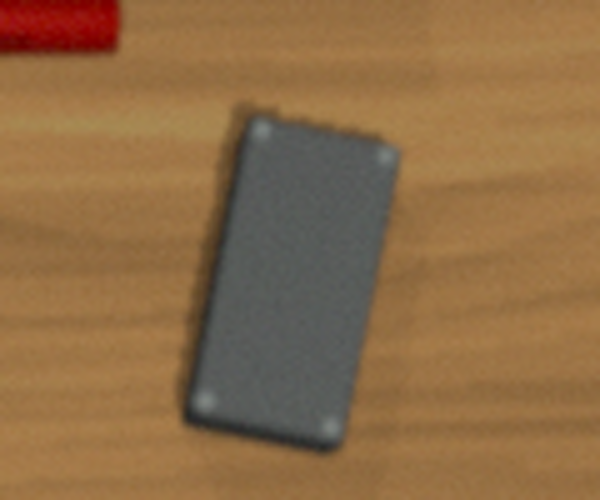

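The case is undisturbed (crop corners (248,118), (400,150), (338,450), (188,420)), at about (0.675,-0.152) and -13°.

Call:
send_rows([
  [[0.03,0.06,0],[0,0,0],88],
  [[0.08,0.16,0],[0,0,-0.03],88],
  [[0.135,0.27,0],[0,0,-0.07],88],
  [[0.19,0.38,0],[0,0,-0.11],88],
  [[0.25,0.49,0],[0,0,-0.14],88],
])

```text
time: 27.82
ee_pos: [0.6727, -0.0662, 0.1362]
tcp_rot: [-3.141, 0.003, -0.224]
force: [-0.3, -0.3, -0.1]
finger_gap: 0.0879
finger_force: 0.0
```

```bash
python3 -c "
from h import *
go(.675,-.152,.12,-13)"
```

```text
shift [0.0535 0.2078 0.0403] turn [-0.0001  0.0016  0.0016]
```

Call:
send_rows([
  [[0.03,0.1,0],[0,0,0.001],88],
  [[0.05,0.18,0],[0,0,0.001],88],
  [[0.053,0.204,0],[0,0,0.001],88],
  [[0.053,0.204,0.03],[0,0,0.001],88],
  [[0.053,0.204,0.08],[0,0,0.001],88],
])

```text
time: 28.45
ee_pos: [0.6757, -0.1474, 0.1048]
tcp_rot: [-3.141, 0.0, -0.226]
force: [0.1, 0.5, -0.1]
finger_gap: 0.0877
finger_force: 0.0
```

Run:
```python
from h import *
s=snap("wrist"); hsv=cv2.cvtColor(s["frame"],cv2.COLOR_BGR2HSV)
m=((hsv[...,1]<50)&(hsv[...,2]>60)).astype(np.uint8); p=proj(s,[.675,-.152,.032])[0].astype(int); print(p)
m=cv2.morphologyEx(m,cv2.MORPH_OPEN,np.ones((5,5)))
for c in cv2.findContours(m,0,1)[0]:
    if cv2.pointPolygonTest(c,(float(p[0]),float(p[1])),False)>=0: print(cv2.boundingRect(c),rect(s,c,.032))
go(.675,-.152,.009,-13)
```

```text
[318 256]
(265, 149, 109, 193) (array([ 677.8, -152.1]), 115.8, 58.2, -13.6)
shift [0.0055 0.0125 0.231 ] turn [-0.0008  0.0035  0.0004]
```

Call:
send_rows([
  [[0.007,0.0125,0.02],[0,0,0],88],
  [[0.007,0.0125,0.07],[0,0,0],88],
  [[0.007,0.0125,0.13],[0,0,0],88],
  [[0.007,0.0125,0.18],[0,0,0],88],
  [[0.007,0.0125,0.2],[0,0,0],88],
])

```text
time: 29.12
ee_pos: [0.6771, -0.1541, 0.0247]
tcp_rot: [-3.141, 0.001, -0.227]
force: [-0.5, -0.5, -1.5]
finger_gap: 0.0881
finger_force: 0.0
```

```bash
python3 -c "
from h import *
go(.676,-.152,.009,-13)"
```

```text
shift [-0.0039 -0.0045  0.0393] turn [-0.0002  0.0008 -0.0003]
```

Call:
send_rows([
  [[-0.002,-0.004,0.02],[0,0,0],88],
  [[-0.002,-0.004,0.035],[0,0,0],88],
  [[-0.002,-0.004,0.039],[0,0,0],78],
  [[-0.002,-0.004,0.039],[0,0,0],68],
  [[-0.002,-0.004,0.039],[0,0,0],64],
], force=35)

```text
time: 29.75
ee_pos: [0.677, -0.153, 0.0105]
tcp_rot: [3.141, -0.001, -0.228]
force: [0.3, 0.5, 0.3]
finger_gap: 0.0642
finger_force: 0.0
```

Call:
send_rows([
  [[0,0,0],[0,0,0],62],
  [[0,0,0],[0,0,0],60],
  [[0,0,0],[0,0,0],56],
  [[0,0,0],[0,0,0],52],
  [[0,0,0],[0,0,0],52],
])

```text
time: 30.38
ee_pos: [0.6771, -0.1526, 0.0105]
tcp_rot: [-3.141, -0.0, -0.228]
force: [0.1, 4.1, 4.7]
finger_gap: 0.0594
finger_force: 35.0
```

Call:
send_rows([
  [[0,0,-0.02],[0,0,0],52],
  [[0,0,-0.06],[0,0,0],52],
  [[0,0,-0.12],[0,0,0],52],
  [[0,0,-0.18],[0,0,0],52],
  [[0,0,-0.2],[0,0,0],52],
])

```text
time: 31.0
ee_pos: [0.6774, -0.1534, 0.0924]
tcp_rot: [3.141, -0.003, -0.228]
force: [0.1, 0.5, -2.4]
finger_gap: 0.0597
finger_force: 35.0
```

```bash
python3 -c "
from h import *
go(.469,-.299,.088,-8.6)"
```

```text
shift [-0.4252  0.4724  0.0101] turn [ 0.0006 -0.0019 -0.0496]
```

Call:
send_rows([
  [[-0.04,0.05,0],[0,0,0],52],
  [[-0.12,0.14,0],[0,0,-0.02],52],
  [[-0.2,0.22,0],[0,0,-0.035],52],
  [[-0.28,0.31,0],[0,0,-0.05],52],
  [[-0.35,0.39,0],[0,0,-0.05],52],
])

```text
time: 31.62
ee_pos: [0.5036, -0.274, 0.09]
tcp_rot: [-3.142, 0.001, -0.149]
force: [-0.2, -0.7, -2.6]
finger_gap: 0.0599
finger_force: 35.0
```

```bash
python3 -c "
from h import *
go(.469,-.299,.0185,-8.6)"
```

```text
shift [-0.076   0.0747  0.1788] turn [-0.      0.0005  0.0005]
```

Call:
send_rows([
  [[-0.05,0.05,0],[0,0,0],52],
  [[-0.078,0.075,0.01],[0,0,0],52],
  [[-0.078,0.075,0.06],[0,0,0],52],
  [[-0.078,0.075,0.11],[0,0,0],52],
  [[-0.078,0.075,0.14],[0,0,0],52],
])

```text
time: 32.25
ee_pos: [0.4699, -0.2977, 0.0329]
tcp_rot: [-3.141, 0.001, -0.149]
force: [0.2, -0.3, -2.0]
finger_gap: 0.0595
finger_force: 35.0
```

```bash
python3 -c "
from h import *
s=snap('wrist');cv2.imwrite('pics/w10.png',s['frame'])
go(.469,-.299,.0185,-8.6)"
```

```text
shift [-0.0008  0.0041  0.0336] turn [-0.0011  0.0015  0.0008]
```

Call:
send_rows([
  [[-0.001,0.002,0.01],[0,0,0],52],
  [[-0.001,0.002,0.02],[0,0,0],52],
  [[-0.001,0.002,0.027],[0,0,0],52],
  [[-0.001,0.002,0.031],[0,0,0],52],
  [[-0.001,0.002,0.031],[0,0,0],52],
])

```text
time: 32.92
ee_pos: [0.4695, -0.299, 0.0218]
tcp_rot: [3.142, -0.0, -0.149]
force: [0.2, 0.0, -3.1]
finger_gap: 0.0598
finger_force: 35.0
```

Call:
send_rows([
  [[0,0,0.001],[0,0,0],52],
  [[0,0,0.001],[0,0,0],52],
  [[0,0,0.002],[0,0,0],52],
  [[0,0,0.002],[0,0,0],52],
  [[0,0,0.002],[0,0,0],52],
])

```text
time: 33.55
ee_pos: [0.4694, -0.299, 0.021]
tcp_rot: [-3.142, -0.0, -0.149]
force: [-0.1, 0.3, -2.9]
finger_gap: 0.06
finger_force: 35.0
```

Call:
send_rows([
  [[0,0,0.001],[0,0,0],52],
  [[0,0,0.002],[0,0,0],52],
  [[0,0,0.003],[0,0,0],52],
  [[0,0,0.004],[0,0,0],52],
  [[0,0,0.005],[0,0,0],52],
])

```text
time: 34.17
ee_pos: [0.4694, -0.299, 0.0189]
tcp_rot: [-3.142, -0.0, -0.149]
force: [0.5, -0.1, -1.6]
finger_gap: 0.0594
finger_force: 35.0
```

Call:
send_rows([
  [[0,0,0.001],[0,0,0],52],
  [[0,0,0.001],[0,0,0],52],
  [[0,0,0.001],[0,0,0],52],
  [[0,0,0.001],[0,0,0],52],
  [[0,0,0.001],[0,0,0],52],
])

```text
time: 34.8
ee_pos: [0.4694, -0.299, 0.0185]
tcp_rot: [-3.142, -0.0, -0.149]
force: [-0.2, -0.1, -3.8]
finger_gap: 0.0598
finger_force: 35.0
```

Call:
send_rows([
  [[0,0,0.001],[0,0,0],52],
  [[0,0,0.001],[0,0,0],52],
  [[0,0,0.002],[0,0,0],52],
  [[0,0,0.002],[0,0,0],52],
  [[0,0,0.002],[0,0,0],52],
])

```text
time: 35.42
ee_pos: [0.4695, -0.299, 0.0184]
tcp_rot: [3.141, -0.0, -0.149]
force: [-2.2, 1.0, 6.7]
finger_gap: 0.0594
finger_force: 35.0
```

Contact. I let go and retreat upward and away.

Call:
send_rows([
  [[0,0,0],[0,0,0],64],
  [[0,0,0],[0,0,0],70],
  [[0,0,0],[0,0,0],76],
  [[0,0,0],[0,0,0],78],
  [[0,0,0],[0,0,0],78],
])

```text
time: 36.05
ee_pos: [0.4694, -0.299, 0.0177]
tcp_rot: [-3.142, 0.0, -0.149]
force: [0.5, 0.7, -0.9]
finger_gap: 0.0777
finger_force: 0.0
```

Call:
send_rows([
  [[0,0,-0.03],[0,0,0],78],
  [[0,0,-0.1],[0,0,0],78],
  [[0,0,-0.2],[0,0,0],78],
  [[0,0,-0.32],[0,0,0],78],
  [[0,0,-0.44],[0,0,0],78],
])

```text
time: 36.67
ee_pos: [0.4692, -0.2987, 0.1962]
tcp_rot: [3.141, -0.001, -0.149]
force: [1.2, -1.0, 0.4]
finger_gap: 0.0782
finger_force: 0.0
```

Call:
send_rows([
  [[-0.05,0.05,-0.05],[0,0,0],78],
  [[-0.12,0.15,-0.1],[0,0,0],78],
  [[-0.2,0.25,-0.1],[0,0,0],78],
  [[-0.25,0.35,-0.1],[0,0,0],78],
  [[-0.3,0.4,-0.1],[0,0,0],78],
])

```text
time: 37.3
ee_pos: [0.3256, -0.4407, 0.2345]
tcp_rot: [3.141, -0.0, -0.151]
force: [0.6, 0.3, -0.3]
finger_gap: 0.0781
finger_force: 0.0
```

Run:
```python
from h import *
st=arm.read_state(); print(st["ee_pos"],st["time"])
s=snap("scene"); a=cv2.resize(s["frame"][140:420,100:560],(690,420))
t=snap("top")["frame"][120:350,110:540]; cv2.imwrite("pics/fin.png",cv2.resize(t,None,fx=1.8,fy=1.8,interpolation=cv2.INTER_CUBIC)); cv2.imwrite("pics/finS.png",a)
s=snap("top"); print("reel",proj(s,[.6176,-.0057,.038]),"tin",proj(s,[.4149,.1542,.025]))
```

```text
[ 0.32555878 -0.4407191   0.2344825 ] 37.3
reel [[321.98885926 203.00878493]] tin [[237.9936136  314.97481706]]
```

View pics/fin.png

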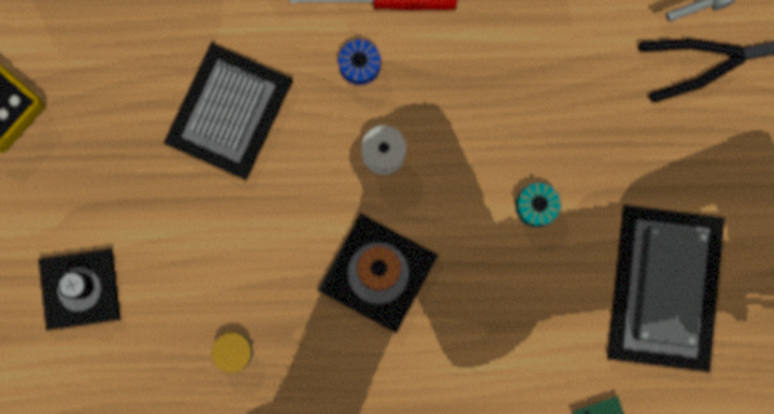

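The final view shows all four parts in their recesses: can (75,287), toroid (379,268), heat sink (230,107) and case (672,288). The reel (383,148) and tin (232,352) are where they were.

```bash
python3 -c "
from station import arm
print(arm.job_done())"
```

```text
the job is handed in; nothing more can be done
None
```

The job is handed in: capacitor, transformer, heat sink and case were taken from the pile in that order and each set down in its fitting recess, with the reel and tin left where they were, in about 37 s of the 128 s allowed.

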